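# Switch the carrier gas to the purifier line

### The arm

A 6-joint arm with a two-finger parallel gripper is mounted at the origin on the work surface. World frame = base frame: x ahead of the robot, y to its left, z up, the work surface at z = 0. Lengths are in m, angles in rad, forces in N, time in s.
With the tool pointing down it reaches from about 0.425 to 0.95 m from the base axis. Payload 3.5 kg.
Tool frame: the origin (TCP) lies on the centre line of the jaws, within the pads' length; the fingertips stand 17 mm ahead of it and the grasp point (between the pads) lies 2 mm behind it; z points along the fingers, y is the line along which they close (so a half turn about z gives the same grasp; the last joint's range is limited). The gripper opens to 85 mm and grips with 20 to 120 N. Pads are 22 mm wide; open, the fingers measure 114 mm over their backs; the gripper's body (76 mm by 85 mm) begins 54 mm behind the grasp point. The pads swing forward as they close: fully open they stand 13 mm farther back than shut.
Start: joints at [-1.415, 0.286, 1.577, -0, 1.279, -0.15], TCP at [0.203, -0.644, 0.248] pointing down, gripper open.
Joint ranges: [-2.77, 2.77], [-0.9, 2.22], [0.21, 2.48], [-1.53, 4.67], [0.24, 2.81], [-2.84, 2.84]. Speed limits (rad/s): [2.79, 2.79, 3.14, 3.14, 3.14, 3.14].

### API

Orientations are given as a unit quaternion [x, y, z, w].
In Python, from plant import ctrl gives the robot as it stands. The module is installed in compiled form; this text tells all that it offers.
- The arm moves only by the tool drive_tool, never from a script. Its argument "moves" is a list of rows, each a list of 3 entries, a list of its own where there are three numbers: the turn, a rotation vector about the tool's x, y, z in rad, then the shift along the tool's x, y, z in m, then the finger opening in m, from 0 to 0.0854. A call has 1 to 5 rows; each row shifts and turns the commanded pose from where the row before left it, along the tool's axes as they then stand; what a row does not reach is not made up. A row lasts 1/8 s, in which the tool goes at most 62.5 mm and 10.7 degrees, less where a joint would pass 70% of its speed; a pose out of reach is approached as far as the arm can. A call with a gripper value outside its range is refused whole. The fingers move at their own pace and stop on an object; "grip_force" is the grip in N (left out, the last holds). Time passes only in rows, so rows that do not move let the fingers close. It gives the time, the measured TCP pose, the force, the opening and the grip force at its end, in the units of the state.
- ctrl.get_state(): the state, without advancing time (a new reading comes with each control period).
- ctrl.read_camera(name): name is "side" or "top" or "wrist"; returns a dict with "image" (420x560x3 uint8, red, green, blue), "fx", "fy", "cx", "cy" (pixels), "R" (3x3) and "t" (3): a world point X has camera coordinates R X + t. Camera axes: x right, y down, z forward; pixel columns grow to the right and rows downward; lengths in m; the calibration is good to about 2 mm. A picture is of the moment at which its call begins. There is no depth.
- ctrl.sign_off(): hands the job in; it is judged then, once.
The state is a dict: "time": time; "qpos": joint angles; "dq": joint speeds; "joint_efforts": joint torques, N m; "eef_pos": TCP position; "tcp_rot": TCP orientation; "contact_force": force on the tool from outside, world axes, zero at the start; "wrist_torque": the same for the moment, N m; "opening": opening from 0.0 (shut) to 1.0 (fully open); "finger_force": force on a finger pad.
Only numpy, scipy, OpenCV 4.12 (cv2) and the standard library are available. Lean on these libraries where they do the work, as an engineer would, in place of code of your own. Each camera call takes 0.05 s, during which the arm holds its last target. There are 200 camera calls.

### The job

The gas selector on the white box is parked in its middle (closed) notch. Pull its black bar-shaped knob straight up against the spring, turn it until its pointer aims at the outlet with the tall purifier cartridge (not the one with the low blanking cap), and let it drop fully home into the notch there; then let go.

Things in the scene. Friction and masses are not known exactly. Their poses are not given: they have to be found in the camera images.
- selector_grip (a point): On the selector knob's vertical turning axis, 42 mm above the white box's deck (deck 90 mm above the table) when the knob is down; moves with it. x axis: level, along the pointer; z up. Knob: black upright bar 52 mm long (along the pointer), 16 mm thick (grip across this), top 17 mm above this point, round 60 mm skirt 28 mm below. Pointer: steel arm on the white line's side, 62 mm out, low over the deck.
- selector_lift (a joint): Upward travel of the knob, m: 0 fully down, 0.022 at the upper stop. The pointer clears the 12 mm high steel teeth round the knob (38 to 50 mm from its axis) from 0.010 up; 0.014 to 0.018 is good for turning. A spring pulls it down: 6 N to start, 8 N at 0.016. Released over a notch it drops to 0; over a tooth it stays up at about 0.010.
- selector_turn (a joint): Turning of the knob, rad, positive counter-clockwise seen from above: about 0 in the middle (closed) notch, where it starts; +1.047 and -1.047 in the two outlet notches, each aimed at its outlet; stops at 1.25 either way. About 10 degrees of play either way in a notch. When lifted it turns easily (0.02 N m) and stays where left.
- purifier: Purifier: upright plain aluminium cartridge, 36 mm diameter, 70 mm tall, fixed on the deck 125 mm from the knob's axis at the left or the right outlet. Origin: centre of its underside, on the deck. The other outlet, mirrored, has a cap of the same metal and diameter, only 20 mm tall. Else, nothing on the deck but the knob is higher than 26 mm.

How it is judged:
By the outcome, as a careful person would: the job done as asked, in the order asked, and still so for the second after the job is handed in, with the robot touching nothing.
It also fails if it takes over 32 s, if anything falls off the work surface, if the arm or the gripper's body presses on something with over 40 N, if the wrist force passes 120 N, or if a joint passes its speed limit or range.

## Working session

There is one attempt and no reset: what is moved stays moved. The work goes in short steps, Python scripts to look and compute and a tool call to move; the robot and the scene stay as the last step left them, time stands still between calls to the robot, and variables do not carry over. Pictures are saved under pics/ and viewed, at most 10 in all, crops included, and the job is handed in when it is done.

Besides the shell and the picture viewer there is one more tool, called after ">>>" as name(argument=value, ...), one argument or row to a line, values as JSON. drive_tool: Moves the arm, as the interface text tells. Its arguments: {"type":"object","properties":{"moves":{"type":"array","items":{"type":"array"}},"grip_force":{"type":"number"}},"required":["moves"]}

```bash
mkdir -p pics; cat > h.py <<'E'
import numpy as np, cv2, pickle
from plant import ctrl
from scipy.spatial.transform import Rotation as Ro
def snap(n,f):
    c=ctrl.read_camera(n); cv2.imwrite(f'pics/{f}.png',c['image'][:,:,::-1]); pickle.dump(c,open(f'pics/{f}.pkl','wb')); return c
def ray(f,u,v,z):
    c=pickle.load(open(f'pics/{f}.pkl','rb')); R=np.array(c['R']); t=np.array(c['t'])
    d=R.T@np.array([(u-c['cx'])/c['fx'],(v-c['cy'])/c['fy'],1]); o=-R.T@t
    return o+d*(z-o[2])/d[2]
def proj(f,X):
    c=pickle.load(open(f'pics/{f}.pkl','rb')); p=np.array(c['R'])@np.array(X)+c['t']
    return c['fx']*p[0]/p[2]+c['cx'],c['fy']*p[1]/p[2]+c['cy']
E
python3 - <<'E'
from h import *
a=snap('top','top0');b=snap('side','side0')
im=np.hstack([a['image'],b['image']])[:,:,::-1]
cv2.imwrite('pics/both.png',cv2.resize(im,(800,300),interpolation=cv2.INTER_AREA))
s=ctrl.get_state();print(s['time'],s['eef_pos'],s['tcp_rot'],s['opening'],s['contact_force'])
E
```

```text
0.1 [ 0.20313622 -0.64311088  0.24703198] [ 9.88331915e-01  1.52311609e-01 -1.97283543e-06 -1.09547500e-03] 0.9956758202543796 [-0.42900117 -1.10006097  0.09294588]
```

View pics/top0.png

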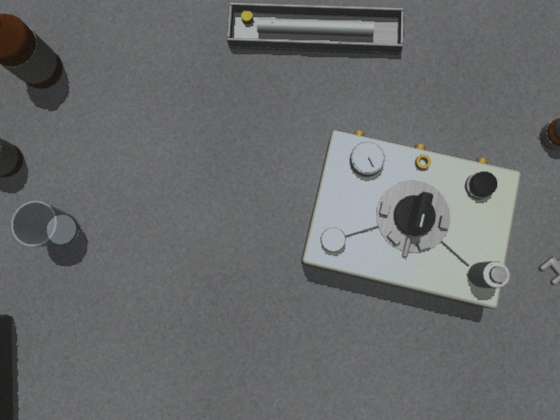

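View pics/side0.png

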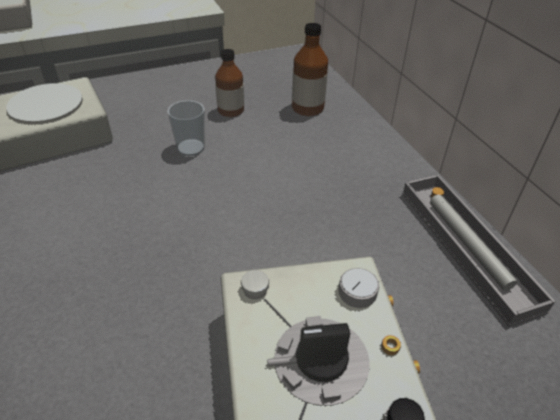

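The top view shows the selector at about (414,216). The purifier is the tall cylinder at (488,274), the low cap is at (333,239), and the pointer aims to about (406,255). I'll enlarge the crop.

```bash
python3 - <<'E'
from h import *
im=cv2.imread('pics/top0.png')[120:310,300:525]
cv2.imwrite('pics/c1.png',cv2.resize(im,None,fx=3.15,fy=3.15,interpolation=cv2.INTER_CUBIC))
for n,u,v,z in [('cap',333,239,.11),('pur top',497,274,.16),('skirt',414,216,.104),('ptr',406,255,.1),('box TL',334,132,.09),('TR',519,171,.09),('BR',496,305,.09),('BL',304,262,.09)]:
    print(n,ray('top0',u,v,z).round(4))
c=pickle.load(open('pics/top0.pkl','rb'));print(-np.array(c['R']).T@c['t'])
E
```

```text
cap [ 0.5048 -0.013   0.11  ]
pur top [ 0.4555 -0.2209  0.16  ]
skirt [ 0.5391 -0.1309  0.104 ]
ptr [ 0.4829 -0.1186  0.1   ]
box TL [ 0.6697 -0.0179  0.09  ]
TR [ 0.609  -0.2921  0.09  ]
BR [ 0.4124 -0.2472  0.09  ]
BL [0.4725 0.028  0.09  ]
[0.44674032 0.04760758 0.78152638]
```

View pics/c1.png

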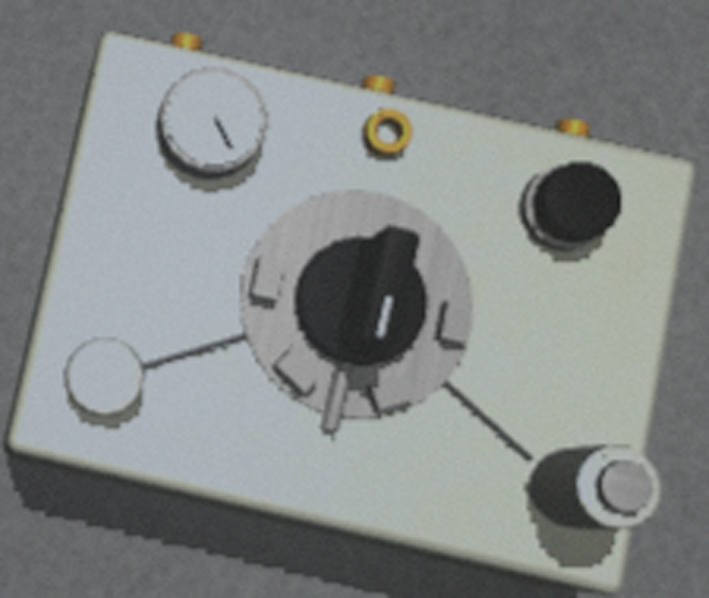

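The purifier is 122 mm from the knob axis (125 mm expected). The outlets lie about ±60° from the pointer's heading of about 167°, and the purifier is on the counter-clockwise side (+). I'm moving above the knob at the current height.

>>> drive_tool(
  moves=[
    [[0,0,0],[0.0474,-0.0387,0],0.085],
    [[0,0,0],[0.0474,-0.0387,0],0.085],
    [[0,0,0],[0.0474,-0.0387,0],0.085],
    [[0,0,0],[0.0474,-0.0387,0],0.085],
    [[0,0,0],[0.0474,-0.0387,0],0.085],
  ],
)

```text
time: 0.72
eef_pos: [0.3716, -0.3858, 0.2479]
tcp_rot: [0.988, 0.152, -0.0, -0.0]
contact_force: [0.0, -0.7, 1.1]
opening: 0.995
finger_force: 0.0
```

>>> drive_tool(
  moves=[
    [[0,0,0],[0.0474,-0.0387,0],0.085],
    [[0,0,0],[0.0474,-0.0387,0],0.085],
    [[0,0,0],[0.0474,-0.0387,0],0.085],
    [[0,0,0],[0.0474,-0.0387,0],0.085],
    [[0,0,0],[0.0474,-0.0387,0],0.085],
  ],
)

```text
time: 1.35
eef_pos: [0.5393, -0.13, 0.248]
tcp_rot: [0.988, 0.152, -0.0, -0.0]
contact_force: [0.5, -1.1, -0.2]
opening: 0.989
finger_force: 0.0
```

>>> drive_tool(
  moves=[
    [[0,0,0.18],[0,0,0],0.085],
    [[0,0,0.18],[0,0,0],0.085],
    [[0,0,0.172],[0,0,0],0.085],
    [[0,0,0],[0,0,0],0.085],
    [[0,0,0],[0,0,0],0.085],
  ],
)

```text
time: 1.98
eef_pos: [0.5385, -0.1319, 0.248]
tcp_rot: [0.994, -0.112, -0.0, -0.0]
contact_force: [-0.1, 0.1, 0.8]
opening: 0.997
finger_force: 0.0
```

```bash
python3 - <<'E'
from h import *
c=snap('wrist','w1')
s=ctrl.get_state();print(s['time'],s['eef_pos'],s['contact_force'],s['opening'],s['qpos'])
print(Ro.from_quat(s['tcp_rot']).as_matrix().round(3))
print(proj('w1',[.539,-.131,.149]),proj('w1',[.539,-.131,.104]))
E
```

```text
2.025 [ 0.53859702 -0.13195596  0.2481178 ] [-0.40809935 -0.23887467 -0.32704343] 0.9965335235786094 [-4.23243900e-01  2.16208216e-02  1.87502049e+00  1.66115070e-06
  1.24533637e+00  1.37202973e+00]
[[ 0.975 -0.223 -0.   ]
 [-0.223 -0.975  0.   ]
 [-0.    -0.    -1.   ]]
(np.float64(281.58381537188376), np.float64(215.34535877371124)) (np.float64(281.69973922695976), np.float64(196.72308534555333))
```

View pics/w1.png

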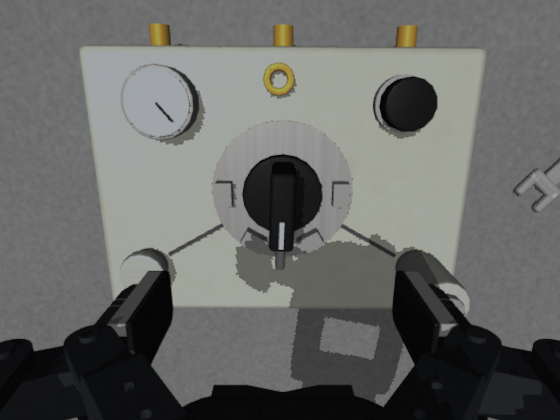

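The wrist view shows the bar centred at column 282, its top running from row about 163 to 250, and the skirt centred at about (282.5,196). The prediction was (281.7,197). The bar looks aligned with the tool's x axis.

```bash
python3 - <<'E'
from h import *
for u,v,z in [(282.5,196,.104),(282.5,163,.149),(282,250,.149),(281,268,.1)]: print(ray('w1',u,v,z).round(4))
T=ctrl.get_state()
print(proj('w1',T['eef_pos']))
E
```

```text
[ 0.5394 -0.1317  0.104 ]
[ 0.5709 -0.1389  0.149 ]
[ 0.5163 -0.126   0.149 ]
[ 0.4812 -0.1171  0.1   ]
(np.float64(283.8336783929569), np.float64(297.2799676798841))
```

>>> drive_tool(
  moves=[
    [[0,0,0],[0.001,0,0.03],0.085],
    [[0,0,0],[0,0,0.03],0.06],
    [[0,0,0],[0,0,0.03],0.05],
    [[0,0,0],[0,0,0.024],0.04],
    [[0,0,0],[0,0,0],0.03],
  ],
  grip_force=50,
)

```text
time: 2.65
eef_pos: [0.5381, -0.1316, 0.132]
tcp_rot: [0.994, -0.112, -0.003, -0.001]
contact_force: [0.7, 0.3, -0.1]
opening: 0.355
finger_force: 0.0
```

>>> drive_tool(
  moves=[
    [[0,0,0],[0,0,0],0.02],
    [[0,0,0],[0,0,0],0],
    [[0,0,0],[0,0,0],0],
    [[0,0,0],[0,0,0],0],
    [[0,0,0],[0,0,0],0],
  ],
)

```text
time: 3.28
eef_pos: [0.5405, -0.1323, 0.1359]
tcp_rot: [0.994, -0.113, 0.001, 0.0]
contact_force: [-1.5, 2.4, 5.1]
opening: 0.178
finger_force: 53.0
```

The fingers are on the bar with 53 N. Now lifting 16 mm.

>>> drive_tool(
  moves=[
    [[0,0,0],[0,0,-0.004],0],
    [[0,0,0],[0,0,-0.004],0],
    [[0,0,0],[0,0,-0.004],0],
    [[0,0,0],[0,0,-0.004],0],
    [[0,0,0],[0,0,0],0],
  ],
)

```text
time: 3.9
eef_pos: [0.5403, -0.1322, 0.1493]
tcp_rot: [0.994, -0.113, 0.001, 0.0]
contact_force: [5.4, -0.1, -8.0]
opening: 0.177
finger_force: 51.2
```

```bash
python3 - <<'E'
from h import *
snap('side','s1')
im=cv2.imread('pics/s1.png')[240:420,200:440]
cv2.imwrite('pics/s1c.png',cv2.resize(im,None,fx=3,fy=3,interpolation=cv2.INTER_CUBIC))
s=ctrl.get_state();print(s['time'],s['eef_pos'],s['contact_force'],s['wrist_torque'])
E
```

```text
3.95 [ 0.5402065  -0.13220948  0.14912229] [ 5.55435692 -0.53832268 -8.01541296] [-0.10422851 -1.1471384  -0.00446782]
```

View pics/s1c.png

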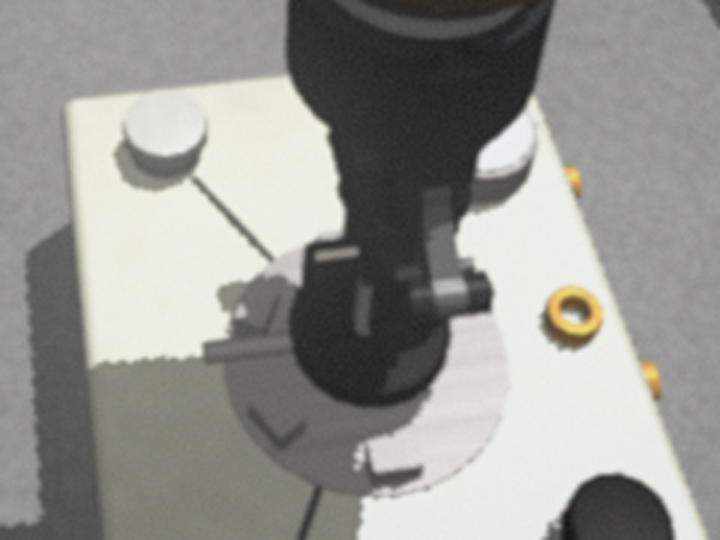

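>>> drive_tool(
  moves=[
    [[0,0,0],[0.001,0,-0.002],0],
    [[0,0,-0.15],[0,0,0],0],
    [[0,0,-0.15],[0,0,0],0],
    [[0,0,-0.15],[0,0,0],0],
    [[0,0,-0.15],[0,0,0],0],
  ],
)

```text
time: 4.58
eef_pos: [0.5404, -0.1317, 0.1507]
tcp_rot: [0.982, 0.188, 0.0, -0.001]
contact_force: [4.6, 0.6, -7.8]
opening: 0.181
finger_force: 51.1
```

>>> drive_tool(
  moves=[
    [[0,0,-0.15],[0,0,0],0],
    [[0,0,-0.15],[0,0,0],0],
    [[0,0,-0.145],[0,0,0],0],
    [[0,0,0],[0,0,0],0],
    [[0,0,0],[0,0,0],0],
  ],
)

```text
time: 5.2
eef_pos: [0.5402, -0.1313, 0.1508]
tcp_rot: [0.918, 0.397, 0.0, -0.001]
contact_force: [3.8, 2.9, -7.4]
opening: 0.18
finger_force: 51.1
```

```bash
python3 - <<'E'
from h import *
snap('wrist','w2')
s=ctrl.get_state();print(s['time'],s['eef_pos'],s['contact_force'],s['wrist_torque'])
M=Ro.from_quat(s['tcp_rot']).as_matrix();print(M.round(3),np.degrees(np.arctan2(-M[1,0],-M[0,0])))
E
```

```text
5.25 [ 0.54025047 -0.13131044  0.15078706] [ 4.04238265  2.58495899 -7.40493999] [ 0.47517571 -0.94975155  0.01273399]
[[ 0.685  0.729 -0.001]
 [ 0.729 -0.685  0.003]
 [ 0.001 -0.002 -1.   ]] -133.22745695882602
```

View pics/w2.png

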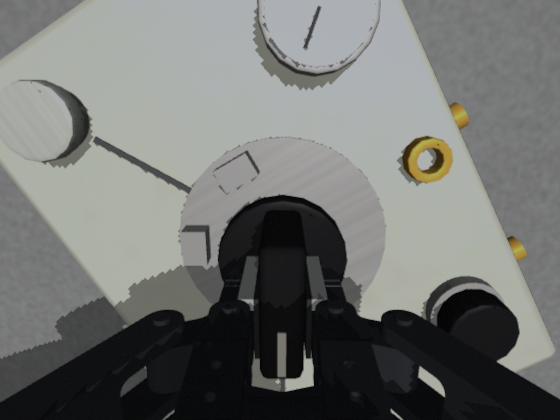

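The knob followed the gripper and the heading is now -133°, towards the purifier. I'm lowering 14 mm, then opening.

>>> drive_tool(
  moves=[
    [[0,0,0],[0,0,0.005],0],
    [[0,0,0],[0,0,0.005],0],
    [[0,0,0],[0,0,0.004],0],
    [[0,0,0],[0,0,0],0],
  ],
)

```text
time: 5.75
eef_pos: [0.5403, -0.1314, 0.1372]
tcp_rot: [0.918, 0.397, -0.0, -0.001]
contact_force: [3.4, 4.8, -5.0]
opening: 0.183
finger_force: 51.4
```

>>> drive_tool(
  moves=[
    [[0,0,0],[0,0,0],0.02],
    [[0,0,0],[0,0,0],0.03],
    [[0,0,0],[0,0,0],0.04],
    [[0,0,0],[0,0,0],0.04],
    [[0,0,0],[0,0,0],0.04],
  ],
)

```text
time: 6.38
eef_pos: [0.5407, -0.1325, 0.1385]
tcp_rot: [0.917, 0.398, -0.0, 0.0]
contact_force: [0.6, 0.9, 0.4]
opening: 0.466
finger_force: 0.0
```

>>> drive_tool(
  moves=[
    [[0,0,0],[0,0,-0.03],0.045],
    [[0,0,0],[0,0,-0.03],0.06],
    [[0,0,0],[0,0,-0.03],0.085],
    [[0,0,0],[0,0,-0.02],0.085],
    [[0,0,0],[0,0,0],0.085],
  ],
)

```text
time: 7.0
eef_pos: [0.5415, -0.1327, 0.2502]
tcp_rot: [0.917, 0.398, 0.001, 0.001]
contact_force: [-0.2, -0.5, 0.3]
opening: 0.991
finger_force: 0.0
```

```bash
python3 - <<'E'
from h import *
a=snap('wrist','w3');b=snap('side','s3')
im=np.hstack([a['image'][60:360],b['image'][120:420]])[:,:,::-1]
cv2.imwrite('pics/f3.png',cv2.resize(im,(800,214),interpolation=cv2.INTER_AREA))
s=ctrl.get_state();print(s['time'],s['eef_pos'],s['contact_force'])
# where skirt top edge centre, bar top should project if down
for z in (.104,.149,.114,.159): print(z,proj('w3',[.540,-.132,z]))
E
```

```text
7.1 [ 0.54021146 -0.13216387  0.24721139] [-1.34325558  0.35595664 -0.1744724 ]
0.104 (np.float64(280.1658731586328), np.float64(197.92056198650081))
0.149 (np.float64(280.08237270603723), np.float64(216.46479403775118))
0.114 (np.float64(280.149615679979), np.float64(201.53111076023595))
0.159 (np.float64(280.0595216254771), np.float64(221.53968557852895))
```

View pics/w3.png

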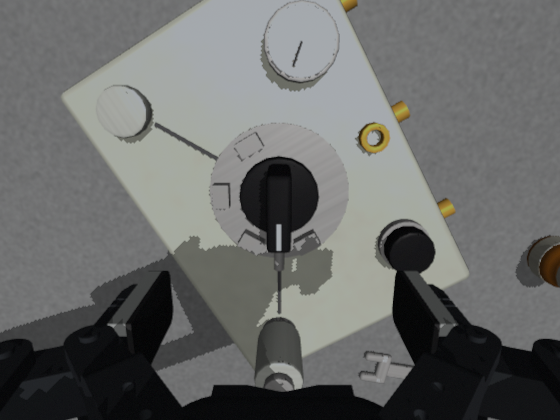

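View pics/s3.png

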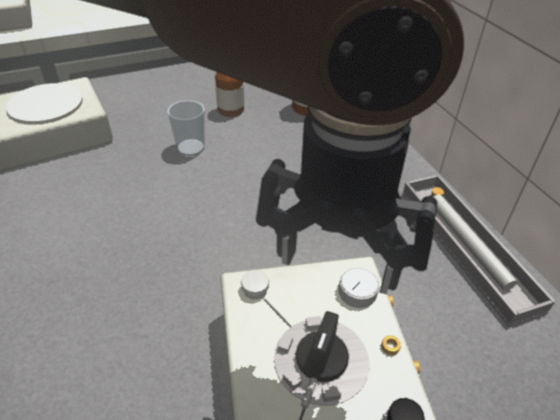

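The wrist view shows the pointer at (279,265) lying between the teeth on the line to the purifier. The bar spans rows 165–252 and the skirt is 79 px wide, both matching the "down" view at the start. The gripper is clear.

```bash
python3 -c "
from plant import ctrl
print(ctrl.sign_off())"
```

```text
the job is handed in; nothing more can be done
None
```

The selector knob is down in the outlet notch with its pointer aimed at the purifier, the gripper is released and clear, and the job is handed in at about 7 s of robot time.

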